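# Put the spare objective away in the hidden compartment

### The job

Press the grey pad on the case's flush black lid and let go so that the hidden compartment springs open. Then pull the microscope objective straight up out of its light stand, without tipping, lifting or dragging the stand, and set it down upright, not dropped, on the floor of the compartment. Leave the lid open and everything else where it is.

Things in the scene. Friction and masses are not known exactly. Their poses are not given: they have to be found in the camera images.
- case: Fixed white accessory case, 160 (its x) x 260 (its y) x 115 mm high, with a flat level top. Origin: centre of its underside. The half towards its -y is covered by the lid, a plain black square panel with a small grey disc; the half towards its +y is solid, with a bare aluminium plate and a narrow black strip on it.
- well_floor (a point): Centre of the floor of the compartment under the lid, 20 mm above the bench, 45 mm to the -y side of the case's middle; axes as the case's. The compartment is 124 (x) x 125 (y) mm inside and 95 mm deep, open at the top once the lid is up; the walls are 62 mm from this point.
- press_pad (a point): Small grey disc, 20 mm across, on the lid's upper face (115 mm above the bench when shut), 18 mm in from the lid's free edge, i.e. 104 mm to the case's -y side of the hinge and 87 mm to the -y side of the case's middle. Moves with the lid.
- lid (a joint): Lid angle in rad: 0 shut and flush, 1.9 fully open. Push-to-open latch: press the pad straight down 4 to 5 mm (steadily 2 to 5 N, briefly up to 10 N if brisk; it stops firmly at 5.7 mm, joint -0.055) and let go; a soft spring then swings the lid fully open in about 3 s and keeps it there. A press shallower than about 3 mm leaves it latched.
- lid_hinge (a point): Middle of the lid's hinge line, which runs along the case's x axis, 17 mm to the +y side of the case's middle, 111 mm above the bench. The lid is 120 (x) x 122 x 8 mm, without a handle; its free edge, on the -y side, swings up and over towards the case's +y, at most 240 mm above the bench; open, it leans back over the solid half.
- objective: Microscope objective, standing upright in the stand. Steel, 80 mm tall: lower barrel 31 mm diameter for 42 mm, then a collar 38 mm diameter from 42 to 70 mm (with two thin dark bands; grip here), then a brass end 26 mm diameter to 80 mm. About 0.16 kg. Origin: centre of its bottom face; z up along its axis.
- stand: Light, loose white plastic stand (about 60 g): a disc 72 mm diameter and 8 mm thick carrying an open upright tube, 43 mm outside and 35 mm inside diameter, that ends 44 mm above the bench. The objective's bottom rests on the disc, 8 mm above the bench, so it must rise 36 mm to come free. Origin: centre of the underside; z up.
- bottle: Bystander: amber bottle, 44 mm diameter, 110 mm tall, standing. Origin: centre of the underside.
- dish: Bystander: clear lidded dish, 62 mm diameter, 14 mm high. Origin: centre of the underside.
- eyepiece: Bystander: black and steel eyepiece, 36 mm diameter, 48 mm tall, standing near the stand. Origin: centre of the underside.
- tipbox: Bystander: open white box, 55 x 100 x 50 mm. Origin: centre of the underside.
There are look-alikes about, which are no part of the job. Leave any purple look-alike of the stand alone.

How it is judged:
By the outcome, as a careful person would: the job done as asked, in the order asked, and still so for the second after the job is handed in, with the robot touching nothing.
It also fails if it takes over 64 s, if anything falls off the work surface, if the arm or the gripper's body presses on something with over 40 N, if the wrist force passes 120 N, or if a joint passes its speed limit or range.

### The arm

A 7-joint arm with a two-finger parallel gripper is mounted at the origin on the work surface. World frame = base frame: x ahead of the robot, y to its left, z up, the work surface at z = 0. Lengths are in m, angles in rad, forces in N, time in s.
With the tool pointing down it reaches from about 0.4 to 0.85 m from the base axis. Payload 4.5 kg.
Tool frame: the origin (TCP) lies at the very end of the fingers, on their centre line; the grasp point (between the pads) lies 19 mm behind it; z points along the fingers, y is the direction in which the jaws open and shut (so a half turn about z gives the same grasp; the last joint's range is limited). The gripper opens to 88 mm and grips with 3 to 60 N. Pads are 18 mm wide; open, the fingers measure 123 mm over their backs; the gripper's body (75 mm by 187 mm) begins 45 mm behind the grasp point.
Start: joints at [1.311, 0.689, -0.195, 1.565, 0.157, 0.902, -0.215], TCP at [0.181, -0.598, 0.239] pointing down, gripper open.
Joint ranges: [-3.01, 3.01], [-0.46, 2.08], [-1.47, 1.51], [0.13, 2.56], [-1, 4.14], [0.04, 2.09], [-2.66, 2.66]. Speed limits (rad/s): [2.57, 2.57, 3.14, 3.14, 3.14, 3.14, 3.14].

### API

Orientations are given as a unit quaternion [x, y, z, w].
In Python, from plant import telemetry, imaging, r gives the robot as it stands.
- The arm moves only by the shell command python3 -m creep 'ROWS' [FORCE]. ROWS is JSON, a list of rows, each a list of 5 numbers: the closure in counts, from 0 (fully open) to 255 (shut), then the shift along the tool's x, y, z in m, then the turn about the tool's z in degrees. In form: [[fingers, x, y, z, yaw], ...]. A call has 1 to 10 rows; each row is the pose to reach, as a shift and turn from the pose commanded when the call began, along the tool's axes at that moment; what a row does not reach only later rows make up. A row lasts 1/8 s, in which the tool goes at most 62.5 mm and 10.7 degrees, less where a joint would pass 70% of its speed; a pose out of reach is approached as far as the arm can. A call with a gripper value outside its range is refused whole. The fingers move at their own pace and stop on an object; FORCE is the grip in N (left out, the last holds). Time passes only in rows, so rows that repeat a pose let the fingers close. It gives the time, the measured TCP pose, the force and the opening at its end, in the units of the state.
- telemetry.get_state(): the state, without advancing time (a new reading comes with each control period).
- imaging.snapshot(name): name is "scene" or "top"; returns a dict with "image" (400x640x3 uint8, blue, green, red), "camera_matrix" (3x3 intrinsics, pixels), "R" (3x3) and "t" (3): a world point X has camera coordinates R X + t. Camera axes: x right, y down, z forward; pixel columns grow to the right and rows downward; lengths in m; the calibration is good to about 2 mm. A picture is of the moment at which its call begins. There is no depth.
- r.finish_job(): hands the job in, once; it reports no verdict.
Trained networks look in a picture, given as the dict that the camera call returned (one of the last four; its "shot" number tells which), for a name from the list of things; names that differ only in an ending like _2 or _b are one class to them, and where a whole thing is asked for, a point or a joint stands for the part that bears it (a point fixed in the world has none). Each returns a list of dicts, best first, with "score" (0 to 1); they miss things now and then, are a little off and sometimes report something else, mostly with a low value. They report only what shows in the picture. A call takes as long as a camera call. They do not tell look-alikes from the thing itself.
- imaging.boxes_of(picture, target): "rect" ([left, top, right, bottom] in pixels, round what is visible of it).
- imaging.trace(picture, target): "pixels" (400x640 bool, what is visible of it) and "rect" ([left, top, right, bottom] in pixels, round what is visible of it).
- imaging.place_of(picture, target): "location" ([row, column] in pixels: a listed point, or the origin of a listed thing).
The state is a dict: "clock": time; "q": joint angles; "qd": joint speeds; "joint_torque": joint torques, N m; "tool_pos": TCP position; "eef_rot": TCP orientation; "contact_force": force on the tool from outside, world axes, zero at the start; "moment": the same for the moment, N m; "opening": opening from 0.0 (shut) to 1.0 (fully open).
Only numpy, scipy, OpenCV 4.12 (cv2) and the standard library are available. Lean on these libraries where they do the work, as an engineer would, in place of code of your own. Each camera call takes 0.05 s, during which the arm holds its last target.

## Working session

There is one attempt and no reset: what is moved stays moved. The work goes in short steps, Python scripts to look and compute and a shell command to move; the robot and the scene stay as the last step left them, time stands still between calls to the robot, and variables do not carry over. Pictures are saved under pics/ and viewed, and the job is handed in when it is done.

```bash
ls; mkdir -p pics; cat > h.py <<'E'
import cv2,numpy as np
from plant import telemetry, imaging, r
def snap(n,f=None):
    p=imaging.snapshot(n)
    if f: cv2.imwrite('pics/'+f,p['image'])
    return p
def ray(p,u,v,z):
    K,R,t=[np.array(p[k]) for k in('camera_matrix','R','t')]
    d=R.T@np.linalg.inv(K)@[u,v,1]; c=-R.T@t
    return c+d*(z-c[2])/d[2]
def proj(p,X):
    K,R,t=[np.array(p[k]) for k in('camera_matrix','R','t')]
    a=K@(R@np.array(X)+t); return a[:2]/a[2]
def tri(ps,uvs):
    A=[];b=[]
    for p,(u,v) in zip(ps,uvs):
        K,R,t=[np.array(p[k]) for k in('camera_matrix','R','t')]
        d=R.T@np.linalg.inv(K)@[u,v,1]; d/=np.linalg.norm(d); c=-R.T@t
        M=np.eye(3)-np.outer(d,d); A.append(M); b.append(M@c)
    x=np.linalg.lstsq(np.vstack(A),np.hstack(b),rcond=None)[0]
    return x
E
python3 - <<'E'
from h import *
np.set_printoptions(precision=4,suppress=True)
s=telemetry.get_state();print({k:np.round(v,4) for k,v in s.items()})
for n in('scene','top'):
    p=snap(n,n+'0.png')
    K,R,t=[np.array(p[k]) for k in('camera_matrix','R','t')];print(n,-R.T@t)
    for o,z in [('case',0),('well_floor',.02),('press_pad',.115),('lid_hinge',.111),('objective',.008),('stand',0),('bottle',0),('dish',0),('eyepiece',0),('tipbox',0)]:
        for d in imaging.place_of(p,o)[:3]:
            l=d['location'];print(o,round(d['score'],2),np.round(l,1),ray(p,l[1],l[0],z))
E
```

```text
pics
{'clock': np.float64(0.0), 'q': array([ 1.3108,  0.69  , -0.1945,  1.5663,  0.1573,  0.9025, -0.2151]), 'qd': array([-0.001 , -0.0009, -0.0014,  0.002 ,  0.0017, -0.0018,  0.0015]), 'joint_torque': array([  0.0001, -52.7561,  -1.2673, -15.3427,  -0.0528,   0.0066,
         0.0002]), 'tool_pos': array([ 0.1808, -0.5976,  0.2379]), 'eef_rot': array([ 0.9892,  0.1464, -0.0002, -0.0009]), 'contact_force': array([ 0.3425, -0.0895,  0.0471]), 'moment': array([-0.0197,  0.0102, -0.0046]), 'opening': np.float64(0.995)}
scene [ 0.9907 -0.3757  0.6004]
case 0.7 [256.4 222.1] [ 0.5249 -0.2066  0.    ]
well_floor 0.36 [171.2 402. ] [0.5854 0.2287 0.02  ]
lid_hinge 0.57 [206.2 219.9] [ 0.5132 -0.1851  0.111 ]
objective 0.63 [170.3 397.5] [0.5682 0.2355 0.008 ]
objective 0.52 [179.6 277.1] [ 0.4189 -0.0022  0.008 ]
stand 0.67 [223.9 394.6] [0.6747 0.1092 0.    ]
stand 0.65 [175.3 399.9] [0.5783 0.2344 0.    ]
bottle 0.55 [222.7 327.8] [0.5855 0.0048 0.    ]
bottle 0.37 [173.6 399.8] [0.574  0.2388 0.    ]
dish 0.76 [179.2 275.9] [0.4084 0.0015 0.    ]
eyepiece 0.85 [183.2 364. ] [0.5453 0.1493 0.    ]
top [ 0.4516 -0.0397  1.0707]
case 0.91 [221.4 373.2] [ 0.5271 -0.1996  0.    ]
press_pad 0.98 [212.2 415.3] [ 0.5402 -0.2836  0.115 ]
lid_hinge 0.88 [221.4 373.2] [ 0.5193 -0.1831  0.111 ]
stand 0.94 [203.6 206.2] [0.5782 0.2463 0.    ]
stand 0.82 [171.3 262.8] [0.6651 0.0956 0.    ]
bottle 0.54 [195.8 295.7] [0.5975 0.0067 0.    ]
dish 0.6 [265.2 296.1] [0.4135 0.006  0.    ]
eyepiece 0.69 [216.6 243.5] [0.5426 0.146  0.    ]
tipbox 0.59 [123.  307.7] [ 0.7993 -0.0267  0.    ]
```

View pics/scene0.png

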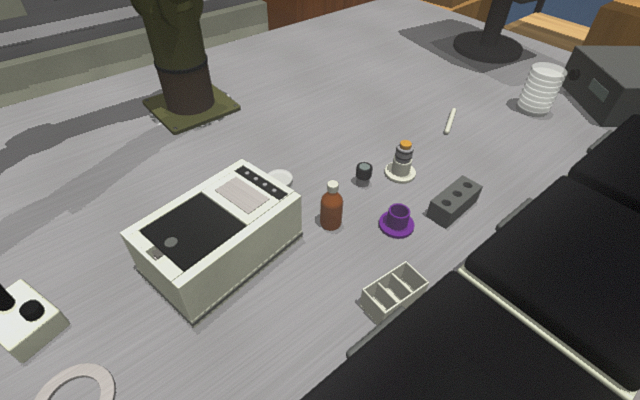

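View pics/top0.png

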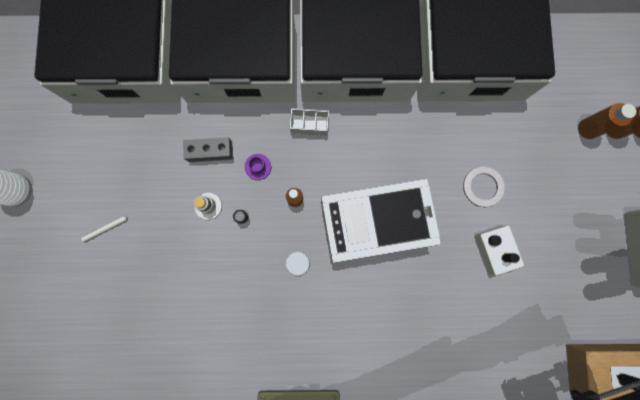

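Top view: the case is centred near (380,221), with the lid at (400,217) and the grey disc at (416,213). A small grey rectangle at (428,211) sits on the rim outside the lid, so it isn't the pad. Candidates for the objective/stand are the white stand holding a brass-topped steel objective (206,205), the empty purple stand (258,166, the look-alike) and the eyepiece (240,216). I choose the one at (206,205) and will check it in close crops.

```bash
python3 - <<'E'
from h import *
np.set_printoptions(precision=4,suppress=True)
p=snap('top');s=snap('scene')
a=p['image'][150:280,180:310];b=p['image'][165:275,310:450];c=s['image'][130:250,340:440]
f=lambda i:cv2.resize(i,(400,290),interpolation=cv2.INTER_CUBIC)
d=s['image'][150:330,110:310]
cv2.imwrite('pics/crops.png',np.vstack([np.hstack([f(a),f(b)]),np.hstack([f(c),f(d)])]))
hsv=cv2.cvtColor(p['image'],cv2.COLOR_BGR2HSV)
# lid: dark region
m=np.zeros((400,640),np.uint8);m[180:260,366:436]=(p['image'][180:260,366:436].max(2)<50)*255
m=cv2.morphologyEx(m,cv2.MORPH_CLOSE,np.ones((13,13)))
c=max(cv2.findContours(m,0,2)[0],key=cv2.contourArea)
q=cv2.boxPoints(cv2.minAreaRect(c));W=np.array([ray(p,u,v,.115) for u,v in q]);print(q,W)
print('lid centre',W.mean(0),[np.linalg.norm(W[i]-W[i-1]) for i in range(4)])
for i in range(4):
    e=W[i]-W[i-1];print(np.degrees(np.arctan2(e[1],e[0])))
# brass
for P,(x0,x1,y0,y1) in((p,(190,225,190,220)),(s,(390,420,130,165))):
    I=P['image'];h=cv2.cvtColor(I,cv2.COLOR_BGR2HSV)
    mm=np.zeros((400,640),bool);mm[y0:y1,x0:x1]=((h[...,0]>8)&(h[...,0]<28)&(h[...,1]>110))[y0:y1,x0:x1]
    v,u=np.nonzero(mm);print('brass',u.mean(),v.mean(),u.min(),u.max(),v.min(),v.max(),ray(P,u.mean(),v.mean(),.086))
for P in(p,s):
    for k in ('stand','objective','eyepiece'):
      for o in imaging.boxes_of(P,k)[:3]: print(k,o['score'],np.round(o['rect'],1))
E
```

```text
[[371.9832 197.2383]
 [419.3893 188.8725]
 [427.6544 235.7081]
 [380.2483 244.0738]] [[ 0.577  -0.1811  0.115 ]
 [ 0.5964 -0.2957  0.115 ]
 [ 0.4841 -0.3106  0.115 ]
 [ 0.4653 -0.1977  0.115 ]]
lid centre [ 0.5307 -0.2463  0.115 ] [np.float64(0.1129236576844293), np.float64(0.11620967050239994), np.float64(0.11331479595897515), np.float64(0.11447122730309048)]
8.446787567329004
-80.37669108871813
-172.42878184255053
99.45199165435504
brass 199.5921052631579 202.07894736842104 195 204 198 206 [0.572  0.2397 0.086 ]
brass 405.2674418604651 144.01162790697674 400 411 140 149 [0.5738 0.2363 0.086 ]
stand 0.88 [194.1 195.2 221.9 221.3]
stand 0.7 [246.2 156.8 272.2 178.1]
objective 0.61 [191.6 195.7 209.8 213.1]
eyepiece 0.46 [233.5 207.1 247.7 223.7]
stand 0.87 [384.4 159.1 417.1 183.6]
stand 0.84 [379.3 203.6 416.1 240.9]
stand 0.35 [393.7 140.4 413.7 162.9]
objective 0.57 [396.7 139.  411.7 161.6]
eyepiece 0.81 [357.9 160.8 373.4 185.5]
eyepiece 0.67 [121.9 160.8 302.6 327.5]
```

View pics/crops.png

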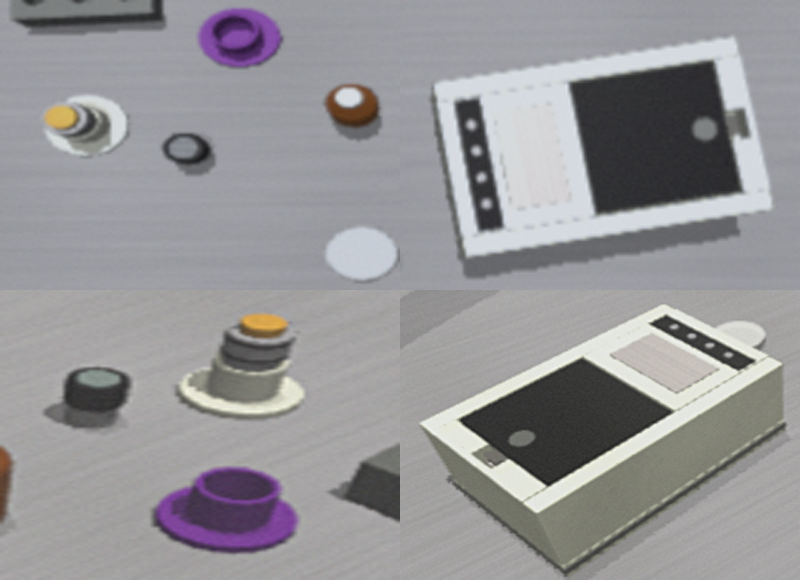

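```bash
python3 - <<'E'
from h import *
from scipy.optimize import least_squares
np.set_printoptions(precision=4,suppress=True)
p=snap('top');s=snap('scene')
def sub(I,c):
    return cv2.cornerSubPix(cv2.cvtColor(I,cv2.COLOR_BGR2GRAY),np.float32(c).reshape(-1,1,2),(3,3),(-1,-1),(3,30,.01)).reshape(-1,2)
A=[(321.6,197.2),(426.6,180.2),(440.2,243.5),(333.5,262.5),(370.2,196.1),(420.6,188.5),(429.7,237.8),(378.3,246.6)]
A2=sub(p['image'],A); print(A2-A)
MX=np.array([(80,130),(80,-130),(-80,-130),(-80,130),(60,17),(60,-105),(-60,-105),(-60,17)])/1000
pad=(0,-.087)
def W(th,q): 
    c,n=np.cos(th[2]),np.sin(th[2]);return np.array([th[0]+c*q[0]-n*q[1],th[1]+n*q[0]+c*q[1],.115])
# scene corners from crop d: offset (110,150), scale x2, y 290/180
B=[((x-400)/2+110,(y-290)*180/290+150) for x,y in[(662,304),(783,364),(540,513),(421,427)]]
SB=[(-80,130),(80,130),(80,-130),(-80,-130)]
B2=sub(s['image'],B);print(B2-B)
for name,use in(('top',1),('both',2),('scene',3)):
    def f(th):
        e=[]
        if use<3: e+=[proj(p,W(th,q))-a for q,a in zip(MX,A2)]+[proj(p,W(th,pad))-(416.6,213.5)]
        if use>1: e+=[proj(s,W(th,np.array(q)/1000))-a for q,a in zip(SB,B2)]
        return np.ravel(e)
    R=least_squares(f,[.52,-.2,.15],loss='soft_l1')
    print(name,R.x,np.degrees(R.x[2]),np.round(f(R.x),1),'pad',W(R.x,pad),'well',W(R.x,(0,-.045)))
# objective pose by fitting circle rims: stand disc
for P in(p,s):
  for o in('stand','objective'):
    t=[x for x in imaging.trace(P,o)]
    for x in t[:2]:
        v,u=np.nonzero(x['pixels']);print(o,round(x['score'],2),u.mean(),v.mean(),len(u))
for X in[(.573,.238)]:
    print('proj disc ctr/brass',proj(p,[*X,.008]),proj(p,[*X,.088]),proj(s,[*X,.008]),proj(s,[*X,.088]))
    for P in(p,s):
        for rr,z in((.036,.008),(.013,.088)):
            c=np.array([proj(P,[X[0]+rr*np.cos(a),X[1]+rr*np.sin(a),z]) for a in np.linspace(0,6.28,60)])
            print(rr,c.min(0),c.max(0))
E
```

```text
[[-0.2629  0.5582]
 [-0.2508 -1.7014]
 [-0.7092  0.4639]
 [-1.0763 -0.4727]
 [-1.554  -0.2132]
 [-1.3506 -1.0261]
 [-0.0652 -0.3692]
 [-0.0629 -0.4841]]
[[ 0.4314 -0.4061]
 [-0.8653 -0.4462]
 [-2.1943 -0.0893]
 [-1.2873 -2.7459]]
top [ 0.5227 -0.2     0.1613] 9.241456234957313 [-0.4 -1.7  0.8 -0.4  1.4 -0.1  0.2  0.6  0.2  0.5 -0.6  0.4 -0.8 -0.1
  0.  -0.1 -0.3  0.2] pad [ 0.5367 -0.2858  0.115 ] well [ 0.5299 -0.2444  0.115 ]
both [ 0.5235 -0.2004  0.1603] 9.182956801498015 [-0.2 -2.1  1.  -0.7  1.6 -0.4  0.3  0.2  0.4  0.1 -0.4  0.1 -0.6 -0.4
  0.2 -0.4 -0.1 -0.1 -0.  -1.2  0.8 -1.2 -0.1 -0.6 -0.9 -0.9] pad [ 0.5373 -0.2863  0.115 ] well [ 0.5306 -0.2448  0.115 ]
scene [ 0.5252 -0.2011  0.1602] 9.180855870068939 [ 0.1 -0.6  1.1 -0.5 -0.1  0.4 -0.9 -0.1] pad [ 0.539 -0.287  0.115] well [ 0.5323 -0.2456  0.115 ]
stand 0.73 257.4249547920434 166.65280289330923 553
stand 0.64 210.7463054187192 207.37192118226602 406
objective 0.56 201.74528301886792 203.28773584905662 212
stand 0.8 399.4873188405797 171.69927536231884 552
stand 0.65 396.7603121516165 221.0891861761427 897
objective 0.56 403.91803278688525 151.97814207650273 366
objective 0.36 215.26688737875355 237.91008886565604 17217
proj disc ctr/brass [208.4777 205.1876] [200.0632 201.5572] [399.779  170.9023] [405.644  142.7988]
0.036 [194.8988 191.7716] [222.0326 218.7058]
0.013 [194.7664 196.3163] [205.3523 206.8102]
0.036 [384.2816 161.2553] [415.385  181.0962]
0.013 [399.6696 139.3275] [411.6348 146.344 ]
```

```bash
cat >> h.py <<'E'
from scipy.spatial.transform import Rotation as Ro
def togo(target,axis_y_deg):
    s=telemetry.get_state();R=Ro.from_quat(s['eef_rot']).as_matrix()
    d=R.T@(np.array(target)-s['tool_pos'])
    ya=np.degrees(np.arctan2(R[1,1],R[0,1]));
    turn=-((axis_y_deg-ya+180)%360-180)
    print('t',s['clock'],'pos',np.round(s['tool_pos'],4),'tilt',R[:,2].round(4),'F',np.round(s['contact_force'],2),'open',s['opening'])
    print('togo',np.round(d,4),'turn',round(turn,2))
E
python3 -c "
from h import *
togo([.5375,-.2863,.17],9.2)"
```

```text
t 1.8 pos [ 0.181  -0.5983  0.2388] tilt [ 1.e-04 -1.e-04 -1.e+00] F [-0.83 -0.16  0.11] open 0.998016990937975
togo [ 0.4315 -0.1954  0.0687] turn -82.37
```

```bash
python3 -m creep '[[255,0.05,-0.023,0,-10],[255,0.1,-0.045,0,-20],[255,0.15,-0.068,0,-30],[255,0.2,-0.09,0,-40],[255,0.25,-0.113,0,-50],[255,0.3,-0.136,0.01,-60],[255,0.35,-0.158,0.03,-70],[255,0.4,-0.181,0.05,-78],[255,0.4315,-0.1954,0.069,-82.4],[255,0.4315,-0.1954,0.069,-82.4]]' 20; python3 -c "
from h import *
togo([.5375,-.2863,.12],9.2)
snap('top','t1.png')"
```

```text
clock: 3.05
tool_pos: [0.5391, -0.2825, 0.1685]
eef_rot: [0.646, 0.764, 0.001, -0.001]
contact_force: [-0.4, -0.6, 0.4]
opening: 0.006
t 3.05 pos [ 0.5391 -0.2825  0.1685] tilt [-4.0e-04  3.1e-03 -1.0e+00] F [-0.44 -0.58  0.42] open 0.0063509515268496235
togo [-0.0036 -0.0022  0.0485] turn 0.35
```

```bash
python3 -m creep '[[255,0,0,0.02,0],[255,0,0,0.044,0],[255,0,0,0.044,0],[255,0,0,0.044,0]]'; python3 -c "
from h import *
togo([.5375,-.2863,.115],9.2)
p=snap('top','t2.png');s=snap('scene','s2.png')
print(proj(p,telemetry.get_state()['tool_pos']),proj(s,telemetry.get_state()['tool_pos']))
f=lambda i:cv2.resize(i,None,fx=3.3,fy=3.3,interpolation=cv2.INTER_CUBIC)
cv2.imwrite('pics/c2.png',np.hstack([f(p['image'][150:280,340:460]),f(s['image'][180:310,110:230])]))
"
```

```text
clock: 3.6
tool_pos: [0.5374, -0.2875, 0.1269]
eef_rot: [0.649, 0.761, -0.0, 0.001]
contact_force: [-0.5, 0.1, 0.9]
opening: 0.005
t 3.6 pos [ 0.5374 -0.2875  0.1269] tilt [ 0.0011 -0.0013 -1.    ] F [-0.47  0.1   0.93] open 0.005346409030401482
togo [0.0012 0.0002 0.0119] turn -0.08
[418.09806956 212.65930643] [168.42908058 236.87070552]
```

View pics/c2.png

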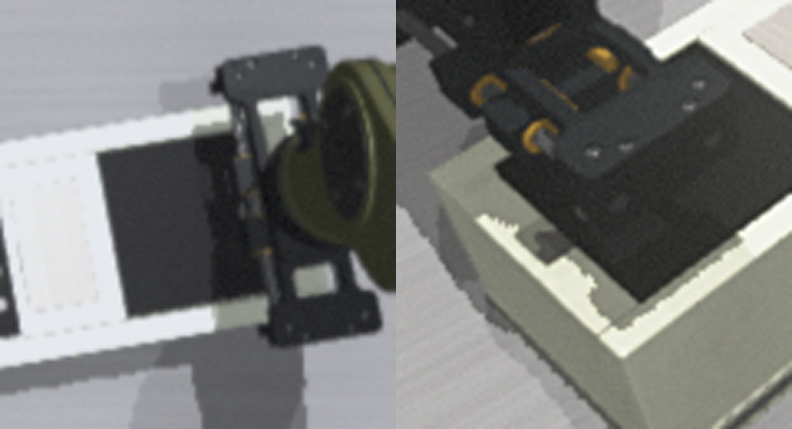

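The tool is over the disc end of the lid, about 12 mm above it and aligned with the case. Next I press in small steps, watching the force.

```bash
python3 -m creep '[[255,0.0006,0,0.008,0],[255,0.0006,0,0.012,0],[255,0.0006,0,0.0135,0],[255,0.0006,0,0.0135,0]]'; python3 -c "
from h import *
togo([.5375,-.2863,.1105],9.2)"
```

```text
clock: 4.2
tool_pos: [0.5374, -0.2857, 0.1128]
eef_rot: [0.648, 0.762, -0.0, 0.0]
contact_force: [-1.7, 0.2, 5.6]
opening: 0.004
t 4.2 pos [ 0.5374 -0.2857  0.1128] tilt [ 0.e+00 -7.e-04 -1.e+00] F [-1.69  0.2   5.61] open 0.004242026131234563
togo [-0.0006  0.      0.0023] turn 0.04
```

```bash
python3 -m creep '[[255,0,0,0.001,0],[255,0,0,0.002,0],[255,0,0,0.002,0]]'; python3 -c "
from h import *
togo([.5375,-.2863,.1105],9.2)"
```

```text
clock: 4.58
tool_pos: [0.5374, -0.2858, 0.111]
eef_rot: [0.648, 0.762, -0.0, 0.0]
contact_force: [-2.0, -0.1, 7.3]
opening: 0.007
t 4.575 pos [ 0.5374 -0.2858  0.111 ] tilt [ 2.e-04 -8.e-04 -1.e+00] F [-1.98 -0.05  7.27] open 0.007406712564117138
togo [-0.0006  0.      0.0005] turn 0.03
```

```bash
python3 -m creep '[[255,0,0,-0.03,0],[255,-0.02,0,-0.09,0],[255,-0.04,0,-0.15,0],[255,-0.05,0,-0.19,0],[255,-0.05,0,-0.2,0]]'; python3 -c "
from h import *
togo([.572,.2385,.3],9.2)
p=snap('top');s=snap('scene')
cv2.imwrite('pics/c3.png',np.hstack([p['image'][130:290,240:480],s['image'][130:290,100:340]]))
"
```

```text
clock: 5.2
tool_pos: [0.5465, -0.3363, 0.313]
eef_rot: [0.649, 0.761, 0.001, 0.003]
contact_force: [0.5, 1.3, -0.0]
opening: 0.004
t 5.2 pos [ 0.5465 -0.3363  0.313 ] tilt [ 0.0046 -0.0026 -1.    ] F [ 0.55  1.27 -0.02] open 0.003551909877719189
togo [0.5635 0.1163 0.0116] turn -0.08
```

View pics/c3.png

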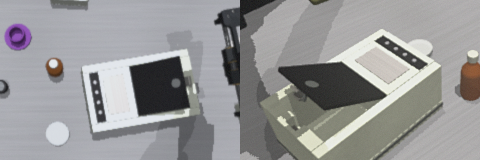

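Lid is swinging open (hinge side at right, compartment showing). I'll refine the objective's axis while it opens.

```bash
python3 - <<'E'
from h import *
p=snap('top');s=snap('scene')
out=[]
for X in((.572,.2385),(.575,.2385),(.572,.2415)):
    row=[]
    for P,(x0,y0) in((p,(185,180)),(s,(375,130))):
        k=6;I=cv2.resize(P['image'][y0:y0+48,x0:x0+48],None,fx=k,fy=k,interpolation=cv2.INTER_NEAREST)
        for rr,z,c in((.036,.008,(0,255,0)),(.019,.078,(255,0,255)),(.013,.088,(0,0,255)),(.0215,.044,(255,0,0))):
            q=np.array([proj(P,[X[0]+rr*np.cos(a),X[1]+rr*np.sin(a),z]) for a in np.linspace(0,6.28,60)])
            q=((q-[x0,y0]+.5)*k).astype(int)
            cv2.polylines(I,[q.reshape(-1,1,2)],True,c,1)
        row.append(I)
    out.append(np.vstack(row)[:, :264])
cv2.imwrite('pics/o.png',np.hstack(out))
E
```

```text
(no output)
```

View pics/o.png

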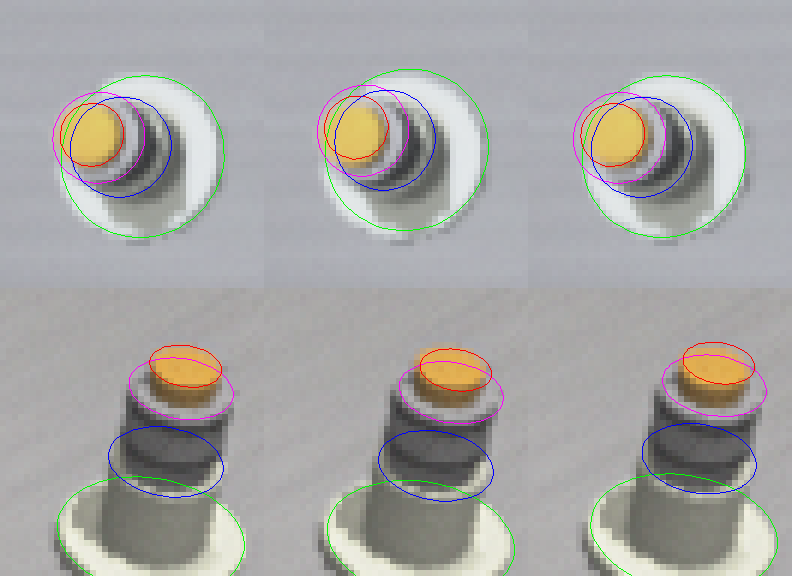

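```bash
python3 -m creep '[[0,0.06,0.012,0,0],[0,0.12,0.025,0,0],[0,0.18,0.037,0,0],[0,0.24,0.05,0,0],[0,0.3,0.062,0,0],[0,0.36,0.075,0,0],[0,0.42,0.087,0,0],[0,0.48,0.1,0,0],[0,0.54,0.112,0.03,0],[0,0.5635,0.117,0.08,0]]' 25; python3 -c "
from h import *
togo([.571,.2385,.13],9.2)
"
```

```text
clock: 6.65
tool_pos: [0.5695, 0.2451, 0.2293]
eef_rot: [0.646, 0.763, 0.002, -0.001]
contact_force: [0.4, -0.3, -0.8]
opening: 0.996
t 6.65 pos [0.5695 0.2451 0.2293] tilt [ 0.0013  0.0034 -1.    ] F [ 0.36 -0.27 -0.76] open 0.996244690152017
togo [-0.0071  0.0002  0.0993] turn 0.32
```

```bash
python3 -m creep '[[0,0,0,0.03,0],[0,0,0,0.07,0],[0,0,0,0.1,0],[0,0,0,0.1,0],[0,0,0,0.1,0]]'; python3 -c "
from h import *
togo([.571,.2385,.05],9.2)
p=snap('top');s=snap('scene')
cv2.imwrite('pics/c4.png',cv2.resize(np.hstack([p['image'][130:290,140:300],s['image'][90:250,320:480]]),None,fx=2.4,fy=2.4))
"
```

```text
clock: 7.28
tool_pos: [0.5702, 0.2404, 0.1304]
eef_rot: [0.648, 0.762, 0.0, -0.0]
contact_force: [0.6, -0.0, 0.3]
opening: 1.0
t 7.275 pos [0.5702 0.2404 0.1304] tilt [-2.e-04  3.e-04 -1.e+00] F [ 0.56 -0.01  0.26] open 0.9995750221627807
togo [-0.002   0.0005  0.0804] turn 0.07
```

View pics/c4.png

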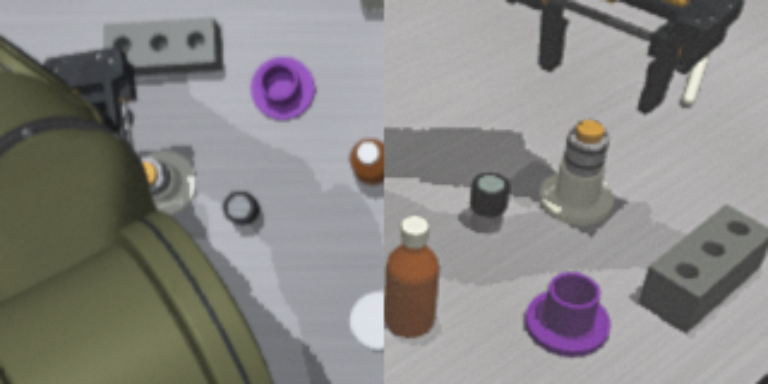

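```bash
python3 -m creep '[[0,-0.002,0.0005,0.03,0],[0,-0.002,0.0005,0.06,0],[0,-0.002,0.0005,0.08,0],[0,-0.002,0.0005,0.08,0],[0,-0.002,0.0005,0.08,0]]'; python3 -c "
from h import *
togo([.571,.2385,.05],9.2)
p=snap('top');s=snap('scene')
cv2.imwrite('pics/c5.png',cv2.resize(s['image'][100:220,330:450],None,fx=5,fy=5))
"
```

```text
clock: 8.0
tool_pos: [0.572, 0.2387, 0.0513]
eef_rot: [0.648, 0.762, 0.001, 0.0]
contact_force: [-0.1, 0.2, -0.1]
opening: 0.999
t 8.0 pos [0.572  0.2387 0.0513] tilt [ 0.0017  0.0011 -1.    ] F [-0.14  0.17 -0.07] open 0.9993114520562753
togo [-0.0001 -0.001   0.0013] turn 0.04
```

View pics/c5.png

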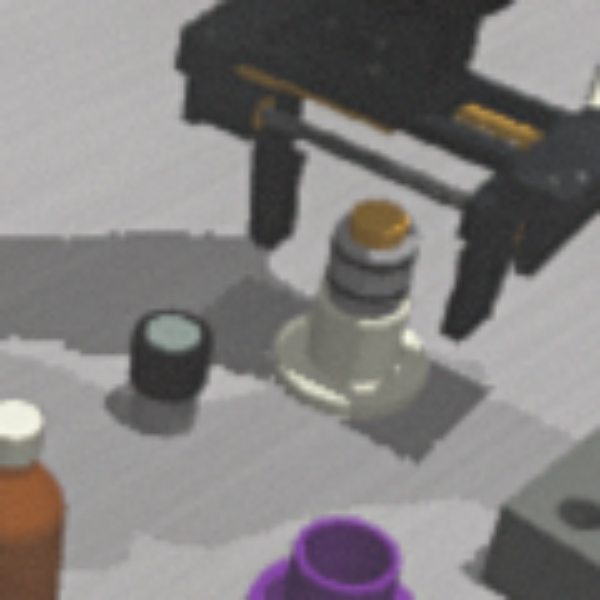

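```bash
python3 -m creep '[[125,0,-0.0005,0,0],[125,0,-0.0005,0,0],[125,0,-0.0005,0,0],[135,0,-0.0005,0,0],[145,0,-0.0005,0,0],[150,0,-0.0005,0,0]]' 10; python3 -c "
from h import *
togo([.571,.2385,.05],9.2)"
```

```text
clock: 8.85
tool_pos: [0.5712, 0.2381, 0.0503]
eef_rot: [0.648, 0.762, 0.0, 0.0]
contact_force: [0.4, -0.8, 0.4]
opening: 0.43
t 8.85 pos [0.5712 0.2381 0.0503] tilt [ 8.e-04  3.e-04 -1.e+00] F [ 0.44 -0.76  0.41] open 0.42969926919588836
togo [ 0.0004 -0.0001  0.0003] turn 0.03
```

```bash
python3 -m creep '[[255,0,0,0,0],[255,0,0,0,0],[255,0,0,0,0]]' 25; python3 -c "
from h import *
togo([.571,.2385,.05],9.2)
p=snap('top');s=snap('scene')
cv2.imwrite('pics/c6.png',cv2.resize(s['image'][100:220,330:450],None,fx=5,fy=5))
"
```

```text
clock: 9.22
tool_pos: [0.571, 0.2381, 0.0503]
eef_rot: [0.648, 0.762, 0.0, 0.0]
contact_force: [1.6, 0.2, 0.3]
opening: 0.426
t 9.225 pos [0.571  0.2381 0.0503] tilt [ 5.e-04  1.e-04 -1.e+00] F [1.59 0.23 0.31] open 0.4256056181495477
togo [0.0004 0.0001 0.0003] turn 0.03
```

View pics/c6.png

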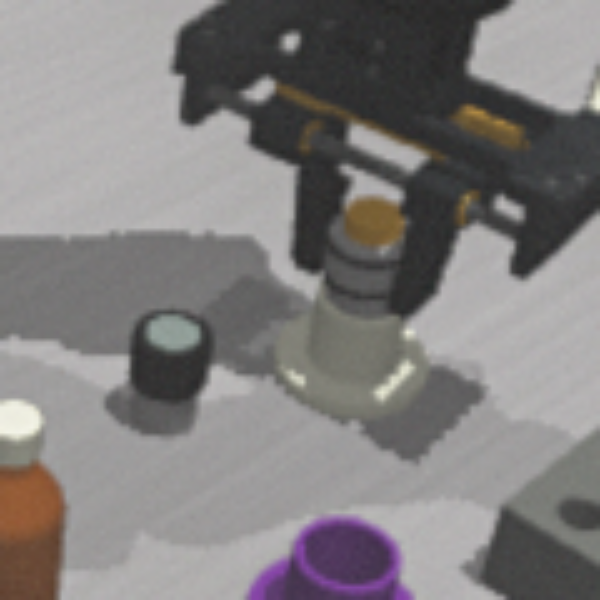

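```bash
python3 -m creep '[[255,0,0,-0.004,0],[255,0,0,-0.009,0],[255,0,0,-0.014,0],[255,0,0,-0.018,0],[255,0,0,-0.02,0],[255,0,0,-0.02,0]]'; python3 -c "
from h import *
togo([.571,.2385,.3],9.2)
s=snap('scene')
cv2.imwrite('pics/c7.png',cv2.resize(s['image'][100:220,330:450],None,fx=5,fy=5))
"
```

```text
clock: 10.07
tool_pos: [0.5708, 0.238, 0.0703]
eef_rot: [0.648, 0.762, 0.0, 0.0]
contact_force: [-0.0, 0.3, -2.7]
opening: 0.423
t 10.075 pos [0.5708 0.238  0.0703] tilt [ 2.e-04 -0.e+00 -1.e+00] F [-0.03  0.27 -2.74] open 0.423199702636219
togo [ 0.0005  0.0003 -0.2297] turn 0.04
```

View pics/c7.png

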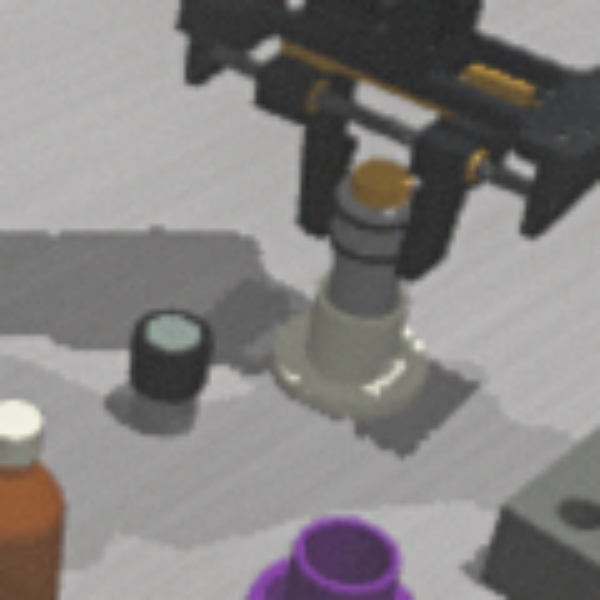

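The objective is rising out and the stand hasn't moved (its disc is still at the same crop pixels).

```bash
python3 -m creep '[[255,0,0,-0.006,0],[255,0,0,-0.014,0],[255,0,0,-0.022,0],[255,0,0,-0.035,0],[255,0,0,-0.06,0],[255,0,0,-0.1,0],[255,0,0,-0.15,0],[255,0,0,-0.2,0],[255,0,0,-0.235,0],[255,0,0,-0.245,0]]'; python3 -c "
from h import *
togo([.5308,-.2448,.31],9.2)
s=snap('scene');p=snap('top')
cv2.imwrite('pics/c8.png',np.hstack([s['image'][0:400,100:480],p['image'][:,140:480]]))
"
```

```text
clock: 11.38
tool_pos: [0.5714, 0.2388, 0.3182]
eef_rot: [0.648, 0.762, 0.002, 0.001]
contact_force: [0.5, 0.1, -2.4]
opening: 0.426
t 11.375 pos [0.5714 0.2388 0.3182] tilt [ 0.0044  0.0023 -1.    ] F [ 0.47  0.12 -2.41] open 0.4259938364708499
togo [-0.4708 -0.1177  0.007 ] turn 0.04
```

View pics/c8.png

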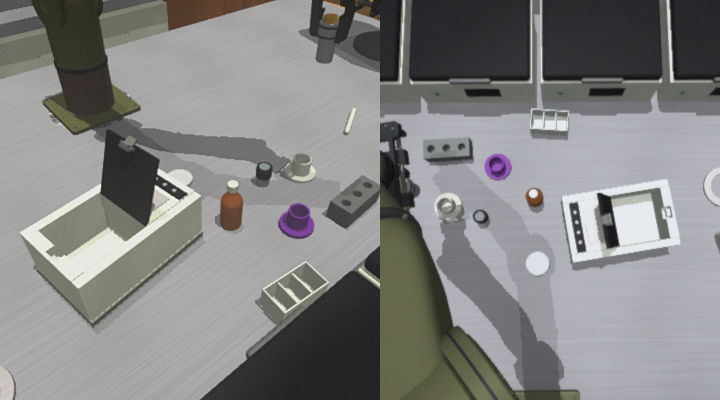

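The lid is fully open and the compartment is empty. The stand is upright where it was and the objective is held. Now I'll carry it over the lid with its bottom at about 0.275 m.

```bash
python3 -m creep '[[255,-0.03,-0.008,0,0],[255,-0.085,-0.021,0,0],[255,-0.14,-0.035,0,0],[255,-0.195,-0.049,0,0],[255,-0.25,-0.063,0,0],[255,-0.305,-0.076,0,0],[255,-0.36,-0.09,0,0],[255,-0.415,-0.104,0,0],[255,-0.455,-0.114,0,0],[255,-0.471,-0.1177,0,0]]'; python3 -m creep '[[255,0,0,0,0],[255,0,0,0,0],[255,0,0,0,0]]';python3 -c "
from h import *
togo([.5308,-.2448,.17],9.2)
s=snap('scene');p=snap('top')
cv2.imwrite('pics/c9.png',cv2.resize(np.hstack([s['image'][60:350,100:340],p['image'][80:370,290:480]]),None,fx=1.8,fy=1.8))
"
```

```text
clock: 12.72
tool_pos: [0.5281, -0.2489, 0.3128]
eef_rot: [0.65, 0.76, -0.001, -0.002]
contact_force: [-0.2, -0.6, -1.7]
opening: 0.427
clock: 13.1
tool_pos: [0.5306, -0.2435, 0.3154]
eef_rot: [0.647, 0.763, 0.0, -0.0]
contact_force: [0.1, 0.1, -1.9]
opening: 0.426
t 13.1 pos [ 0.5306 -0.2435  0.3154] tilt [ 3.e-04  8.e-04 -1.e+00] F [ 0.06  0.15 -1.91] open 0.4256088116645079
togo [-1.400e-03 -1.000e-04  1.454e-01] turn 0.23
```

View pics/c9.png

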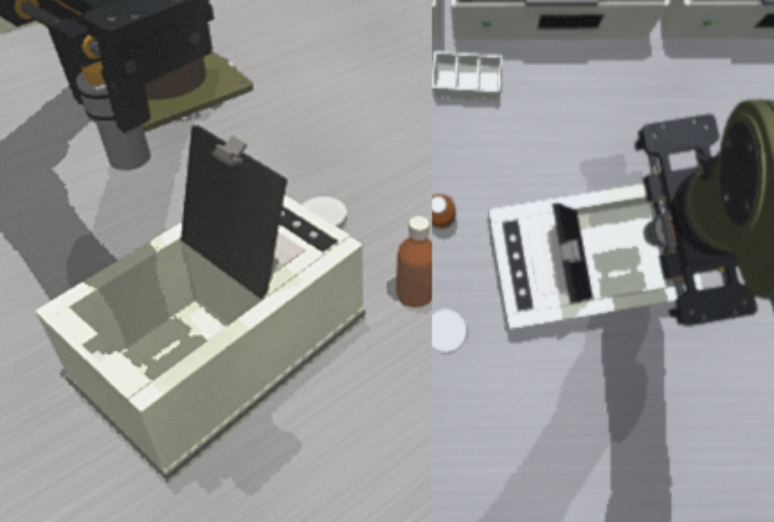

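```bash
python3 -m creep '[[255,-0.0015,0,0.03,0],[255,-0.0015,0,0.07,0],[255,-0.0015,0,0.11,0],[255,-0.0015,0,0.14,0],[255,-0.0015,0,0.145,0],[255,-0.0015,0,0.145,0]]';python3 -c "
from h import *
togo([.5308,-.2448,.08],9.2)
s=snap('scene');p=snap('top')
cv2.imwrite('pics/c10.png',cv2.resize(np.hstack([s['image'][60:350,100:340],p['image'][80:370,290:480]]),None,fx=1.8,fy=1.8))
"
```

```text
clock: 13.95
tool_pos: [0.5311, -0.247, 0.171]
eef_rot: [0.648, 0.762, 0.0, 0.001]
contact_force: [0.6, 0.2, -2.2]
opening: 0.426
t 13.95 pos [ 0.5311 -0.247   0.171 ] tilt [ 1.2e-03 -1.0e-04 -1.0e+00] F [ 0.57  0.23 -2.17] open 0.4256413179980404
togo [ 0.0022 -0.0001  0.091 ] turn 0.06
```

View pics/c10.png

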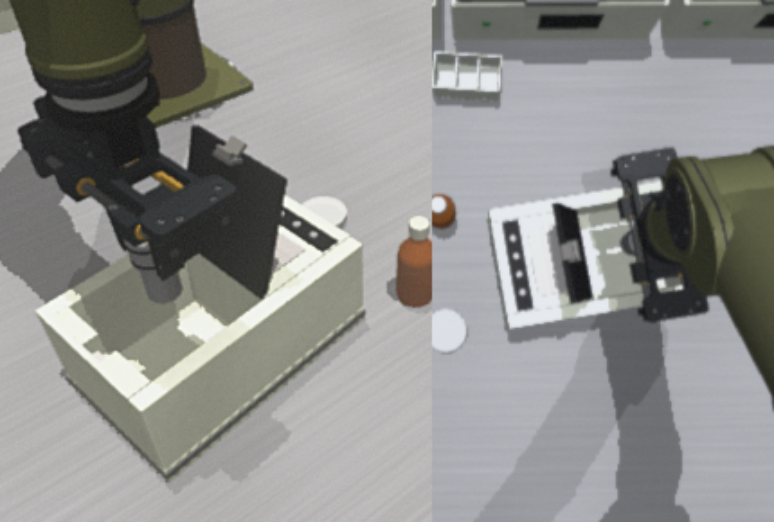

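```bash
python3 -m creep '[[255,0,0,0.025,0],[255,0,0,0.05,0],[255,0,0,0.075,0],[255,0,0,0.09,0],[255,0,0,0.098,0],[255,0,0,0.1,0],[255,0,0,0.1,0]]';python3 -c "
from h import *
togo([.5308,-.2448,.0623],9.2)
s=snap('scene')
cv2.imwrite('pics/c11.png',cv2.resize(s['image'][110:350,100:340],None,fx=2.4,fy=2.4))
"
```

```text
clock: 14.92
tool_pos: [0.5309, -0.2474, 0.0708]
eef_rot: [0.648, 0.762, 0.0, 0.001]
contact_force: [0.1, -0.3, -2.6]
opening: 0.425
t 14.925 pos [ 0.5309 -0.2474  0.0708] tilt [ 1.2e-03 -4.0e-04 -1.0e+00] F [ 0.09 -0.25 -2.65] open 0.425134884257104
togo [0.0026 0.0003 0.0085] turn 0.03
```

View pics/c11.png

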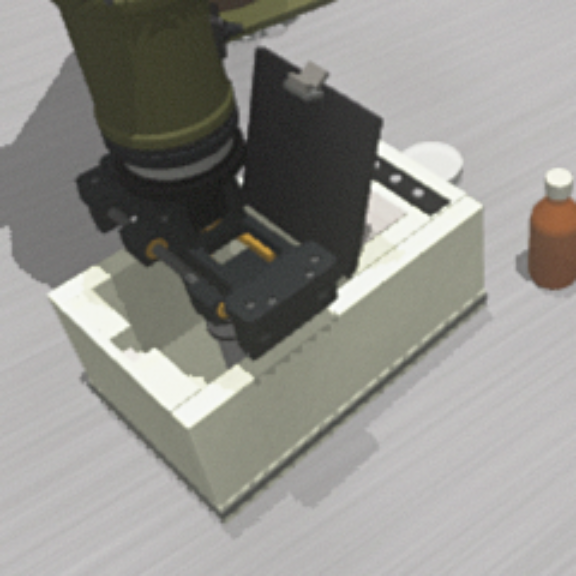

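```bash
python3 -m creep '[[255,0,0,0.003,0],[255,0,0,0.006,0],[255,0,0,0.007,0],[255,0,0,0.0075,0],[255,0,0,0.008,0],[255,0,0,0.008,0]]';python3 -c "
from h import *
togo([.5308,-.2448,.0623],9.2)"
```

```text
clock: 15.72
tool_pos: [0.5304, -0.2473, 0.0623]
eef_rot: [0.648, 0.762, -0.0, 0.0]
contact_force: [0.2, 0.5, -1.1]
opening: 0.425
t 15.725 pos [ 0.5304 -0.2473  0.0623] tilt [ 1.e-04 -1.e-04 -1.e+00] F [ 0.23  0.5  -1.14] open 0.4245017822331659
togo [ 0.0024  0.0008 -0.    ] turn 0.04
```

Force is beginning to unload, so it's just touching. A little further.

```bash
python3 -m creep '[[255,0,0,0.0005,0],[255,0,0,0.001,0],[255,0,0,0.001,0]]';python3 -c "
from h import *
togo([.5308,-.2448,.0623],9.2)"
```

```text
clock: 16.1
tool_pos: [0.5306, -0.2474, 0.0621]
eef_rot: [0.648, 0.762, -0.0, 0.0]
contact_force: [-1.9, 0.1, 5.8]
opening: 0.418
t 16.1 pos [ 0.5306 -0.2474  0.0621] tilt [ 5.e-04 -8.e-04 -1.e+00] F [-1.92  0.1   5.83] open 0.4178621925838054
togo [ 0.0025  0.0006 -0.0002] turn 0.03
```

Seated on the floor, pressing about 6–8 N. I'll ease off half a millimetre and open part-way, since the compartment is 124 mm wide.

```bash
python3 -m creep '[[255,0,0,-0.0006,0],[140,0,0,-0.0006,0],[130,0,0,-0.0006,0],[115,0,0,-0.0006,0],[95,0,0,-0.0006,0],[95,0,0,-0.0006,0]]' 10;python3 -c "
from h import *
togo([.5308,-.2448,.3],9.2)"
```

```text
clock: 16.85
tool_pos: [0.5304, -0.2473, 0.0618]
eef_rot: [0.648, 0.762, -0.0, 0.0]
contact_force: [-0.1, 0.1, 0.2]
opening: 0.625
t 16.85 pos [ 0.5304 -0.2473  0.0618] tilt [ 0.e+00 -1.e-04 -1.e+00] F [-0.11  0.13  0.2 ] open 0.6250664640125383
togo [ 0.0024  0.0008 -0.2382] turn 0.03
```

Released. Retreating straight up, then away towards −y.

```bash
python3 -m creep '[[95,0,0,-0.01,0],[95,0,0,-0.03,0],[95,0,0,-0.06,0],[95,0,0,-0.1,0],[95,0,0,-0.15,0],[95,0,0,-0.2,0],[95,0,0,-0.24,0],[95,-0.05,0,-0.25,0],[95,-0.11,0,-0.25,0],[95,-0.17,0,-0.25,0]]';python3 -m creep '[[95,-0.04,0,0,0],[95,-0.06,0,0,0],[95,-0.06,0,0,0]]'; python3 - <<'E'
from h import *
s=snap('scene','s12.png');p=snap('top','t12.png')
cv2.imwrite('pics/c12.png',cv2.resize(np.hstack([s['image'][60:350,100:340],p['image'][80:370,290:480]]),None,fx=1.8,fy=1.8))
for k,P in(('s',s),('t',p)):
    print(k,[(round(d['score'],2),np.round(d['location'])) for d in imaging.place_of(P,'objective')[:2]],proj(P,[.5304,-.2473,.02])[::-1],'top',proj(P,[.5304,-.2473,.1])[::-1])
    for o in('stand','eyepiece','bottle','dish'):
        for d in imaging.place_of(P,o)[:2]:
            l=d['location'];print(o,round(d['score'],2),ray(P,l[1],l[0],0).round(3))
E
```

```text
clock: 18.1
tool_pos: [0.5577, -0.4166, 0.3133]
eef_rot: [0.648, 0.762, 0.0, 0.001]
contact_force: [0.8, 0.6, 0.1]
opening: 0.625
clock: 18.48
tool_pos: [0.5666, -0.4756, 0.3116]
eef_rot: [0.649, 0.761, -0.0, -0.0]
contact_force: [-0.6, -0.5, 0.5]
opening: 0.63
s [(0.65, array([264., 205.]))] [262.81413303 202.02911686] top [233.33642579 193.07322154]
stand 0.89 [0.677 0.11  0.   ]
stand 0.59 [0.572 0.242 0.   ]
eyepiece 0.78 [0.554 0.141 0.   ]
bottle 0.62 [0.587 0.004 0.   ]
bottle 0.37 [ 0.529 -0.203  0.   ]
dish 0.8 [ 0.41 -0.    0.  ]
t [(0.76, array([218., 390.])), (0.68, array([215., 244.]))] [219.45074054 392.49247631] top [216.92503074 398.93866928]
stand 0.6 [0.574 0.246 0.   ]
stand 0.6 [0.667 0.102 0.   ]
eyepiece 0.74 [0.544 0.144 0.   ]
eyepiece 0.37 [ 0.803 -0.034  0.   ]
bottle 0.65 [ 0.601 -0.001  0.   ]
dish 0.67 [0.427 0.003 0.   ]
dish 0.53 [0.572 0.246 0.   ]
```

View pics/c12.png

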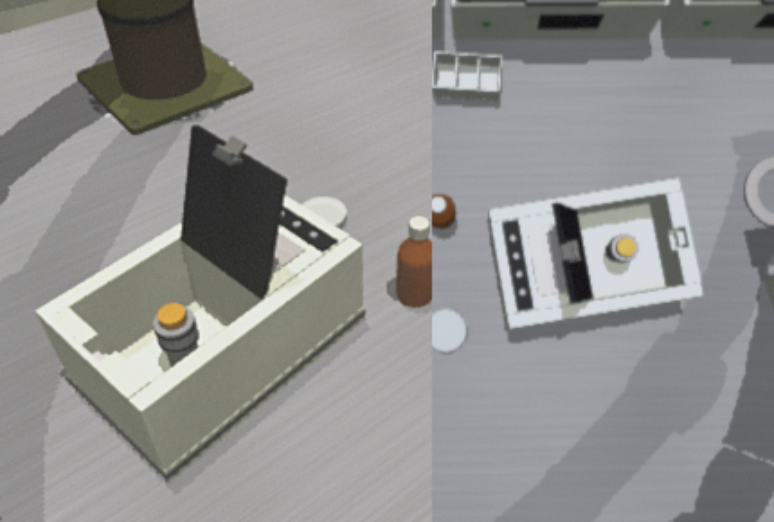

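View pics/s12.png

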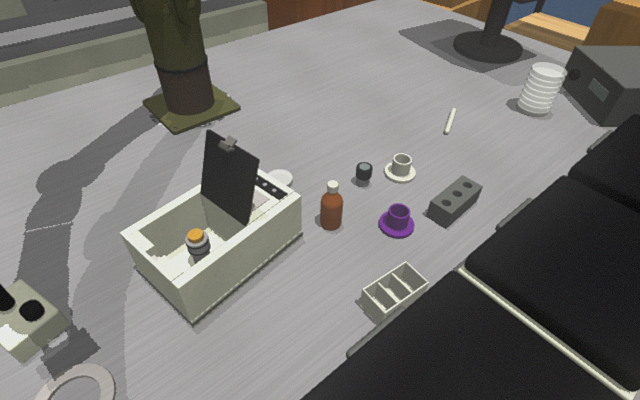

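The objective stands upright in the middle of the compartment (scene (197,240)) and the lid is open. The stand (400,168) and the bystanders are unmoved, and the arm is clear.

```bash
python3 -c "
from h import *
r.finish_job()"
```

```text
the job is handed in; nothing more can be done
```

The lid sprang open and the objective now stands upright on the compartment floor. I handed the job in at about 19 s on the robot's clock, against the 64 s limit.

- **Lid:** I pressed the grey pad about 4.4 mm with the closed fingers and let go. The steady force read about 7 N, above the 2–5 N you described but under 10 N. The lid swung fully open.
- **Objective:** I gripped it by the collar and lifted it straight up out of its stand. I then carried it over the open lid and lowered it into the compartment. Contact with the floor peaked at about 6–8 N before I released it and backed straight out.

**Last checks:** The final pictures show the objective upright near the middle of the compartment, about 2.5 mm off centre. The lid is open, the stand is standing where it was, the bystanders and the purple look-alike look unmoved, and the arm is clear.

One disagreement: in the last top picture the network also reported a low-confidence eyepiece at the tip box, a dish at the empty stand and a second objective at the eyepiece. In the scene picture it also put a second bottle on the case. The pictures show these to be false detections.

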